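Stand the brush in the pot, leaning away from the candle

ROBOT

A 6-joint arm with a two-finger parallel gripper is mounted at the origin on a cart in front of the work surface, level with it; the furniture and walls round the work are solid. World frame = base frame: x ahead of the robot, y to its left, z up, the work surface at z = 0. Lengths are in m, angles in rad, forces in N, time in s.
With the tool pointing down it reaches from about 0.375 to 0.975 m from the base axis. Payload 3.8 kg.
Tool frame: the origin (TCP) lies at the very end of the fingers, on their centre line; the grasp point (between the pads) lies 19 mm behind it; z points along the fingers, y is the line along which they close (so a half turn about z gives the same grasp; the last joint's range is limited). The gripper opens to 85 mm and grips with 20 to 120 N. Pads are 22 mm wide; open, the fingers measure 114 mm over their backs; the gripper's body (76 mm by 85 mm) begins 54 mm behind the grasp point. The pads swing forward as they close: fully open they stand 13 mm farther back than shut.
Start: joints at [-1.369, 0.264, 1.604, -0, 1.274, -0.037], TCP at [0.16, -0.656, 0.231] pointing down, gripper open.
Joint ranges: [-2.63, 2.63], [-0.94, 2.18], [0.31, 2.57], [-1.31, 4.45], [0, 2.66], [-2.55, 2.55]. Speed limits (rad/s): [2.57, 2.57, 3.14, 3.14, 3.14, 3.14].

INTERFACE

Orientations are given as a rotation vector (axis times angle).
In Python, from workcell import read_state, read_camera, calibration, finish_job gives the robot as it stands.
- The arm moves only by the tool step_arm, never from a script. Its argument "commands" is a list of rows, each an object of numbers: "fingers": the gripper's target within -1 to 1 (shut at 1, half-way at 0, fully open at -1); "dx", "dy", "dz": the shift along the tool's x, y, z in m; "roll": the turn about the tool's z in degrees. In form: [{"fingers": .., "dx": .., "dy": .., "dz": .., "roll": ..}, ...]. A call has 1 to 8 rows; each row is the pose to reach, as a shift and turn from the pose commanded when the call began, along the tool's axes at that moment; what a row does not reach only later rows make up. A row lasts 1/8 s, in which the tool goes at most 62.5 mm and 10.7 degrees, less where a joint would pass 70% of its speed; a pose out of reach is approached as far as the arm can. A call with a gripper value outside its range is refused whole. The fingers move at their own pace and stop on an object; "squeeze" is the grip in N (left out, the last holds). Time passes only in rows, so rows that repeat a pose let the fingers close. It gives the time, the measured TCP pose, the force, the opening and the grip force at its end, in the units of the state.
- read_state(): the state, without advancing time (a new reading comes with each control period).
- read_camera(name): name is "scene" or "side" or "wrist"; returns (picture, depth): 400x640x3 uint8, blue, green, red; 400x640 float32, m along the optical axis (not along the pixel's ray), 0 where there is no reading.
- calibration(name): a dict with "intrinsics" (3x3 intrinsics, pixels), "world_to_cam" (4x4, takes a point from world to camera coordinates). Camera axes: x right, y up, looking along -z (the intrinsics and any distortion apply to the point x, -y, -z); pixel columns grow to the right and rows downward; lengths in m; the calibration is good to about 2 mm. The wrist camera is an equidistant fisheye: a pixel r from the principal point sees the ray r / f radians off the axis. A picture is of the moment at which its call begins: read the wrist's pose just before it. calibration takes no time and is no camera call; for the wrist camera it gives the pose at the moment of the call.
- finish_job(): hands the job in; it is judged then, once.
The state is a dict: "time": time; "q": joint angles; "joint_vel": joint speeds; "joint_torque": joint torques, N m; "tool_pos": TCP position; "tcp_rot": TCP orientation; "wrist_force": force on the tool from outside, world axes, zero at the start; "torque": the same for the moment, N m; "width": opening from 0.0 (shut) to 1.0 (fully open); "grip_force": force on a finger pad.
Only numpy, scipy, OpenCV 4.12 (cv2) and the standard library are available. Lean on these libraries where they do the work, as an engineer would, in place of code of your own. Each camera call takes 0.05 s, during which the arm holds its last target. There are 200 camera calls.

TASK

Slide open the flush lid of the wooden brush box (it has no handle: press down on it and draw it back) and leave it open. Take out the brush and lower it, bristles up, to the bottom of the empty pot beside the candle - do not drop it in - so that it leans clearly against the side of the rim that faces straight away from the candle, with its bristles well out of the flame's way. Leave the pot, the candle and the other things standing where they are.

Things in the scene. Friction and masses are not known exactly. Their poses are not given: they have to be found in the camera images.
- box: plain light-wood brush box, 222 long (its x), 100 wide (y), 58 high; heavy, does not move. Origin: centre of its underside, on the desk. Its +x points from the low end, where the lid comes out (to the robot's right), to the closed end (left). Walls 7 mm, inside 86 wide, floor at 6 mm; side and far walls 58 mm high, low end 49 mm
- box_rest (a point): middle of the notch of the cross bar inside the box on which the brush handle lies, 20 mm above the desk, at x = +20 mm in the box's frame. The bar is 6 mm thick along x and rises to 27 mm either side of its 17 mm wide notch. Two blocks 15 mm high at x = -71 to -61 mm flank the handle's end, 16 mm apart; otherwise the inside is free
- lid (a joint): how far the lid is slid open, m: 0 shut, 0.19 fully open (stop). A flush wooden panel 5 mm thick in side grooves, top face 54 mm above the desk, 4 mm below the side walls' tops, no knob or lip. It slides along the box's -x, out over the low end, against about 1.5 N of friction and stays where left; fully open its far edge is at x = -84 mm in the box's frame
- lid_patch (a point): centre of the flush round cork patch (32 mm) on the lid's top face near its far end, 54 mm above the desk: the place to press down with closed fingertips (5 to 10 N) and draw the lid along. It moves with the lid; with the lid shut it lies at x = +75 mm in the box's frame
- brush: the brush with slim black handle and white bristles, 173 long, about 16 g. Its body axes are skew to it: use the three points below. It lies in the box along the box's x, bristles at the +x end and raised (slope 8 degrees). The origin lies about 16 mm beside the handle's end
- brush_butt (a point): the end of the brush's handle (on its centre line, bottom when it stands). The handle is round, 9 mm thick, from here to 138 mm up
- brush_grip (a point): a point on the brush's centre line 128 mm from the handle's end, at the top of the handle just below the bristles: a good place to grip
- brush_tip (a point): the bristle end of the brush on its centre line, 172 mm from the handle's end; the bristles are about 14 mm thick and 36 mm long
- pot: the empty marbled pen pot next to the candle (not the full one at the back): round, 71 across, 95 high, loose, 0.26 kg. Inside about 54 across, floor at 6 mm. Origin: centre of its underside. Its +x axis points straight away from the candle
- candle: the short candle in a jar, about 54 across and 58 high, 105 to 125 mm from the pot's centre on the pot's -x side. Origin: centre of its underside
- tin: bystander: the closed flat tin, 69x98x26; origin: centre of its underside
- stapler: bystander: the stapler, 132x36x47; origin: centre of its underside
- tape: bystander: the roll of patterned tape lying flat, 50 across, 15 high; origin: centre of its underside
Mind the look-alikes: they are no part of the job. Leave any purple look-alike of the pot alone.

How it is judged:
By the outcome, as a careful person would: the job done as asked, in the order asked, and still so for the second after the job is handed in, with the robot touching nothing.
It also fails if it takes over 62 s, if anything falls off the work surface, if the arm or the gripper's body presses on something with over 40 N, if the wrist force passes 120 N, or if a joint passes its speed limit or range.

## Working session

There is one attempt and no reset: what is moved stays moved. The work goes in short steps, Python scripts to look and compute and a tool call to move; the robot and the scene stay as the last step left them, time stands still between calls to the robot, and variables do not carry over. Pictures are saved under pics/ and viewed, at most 10 in all, crops included, and the job is handed in when it is done.

Besides the shell and the picture viewer there is one more tool, called after "Request:" as name(argument=value, ...) on one line, values as JSON. step_arm: Moves the arm, as the interface text tells. Its arguments: {"type":"object","properties":{"commands":{"type":"array","items":{"type":"object","properties":{"fingers":{"type":"number"},"dx":{"type":"number"},"dy":{"type":"number"},"dz":{"type":"number"},"roll":{"type":"number"}}}},"squeeze":{"type":"number"}},"required":["commands"]}

```bash
mkdir -p pics; cat > h.py <<'E'
import numpy as np, cv2
from workcell import *
def pts(name):
    c=calibration(name); img,d=read_camera(name)
    K=np.array(c["intrinsics"]);T=np.linalg.inv(np.array(c["world_to_cam"]))
    v,u=np.mgrid[0:400,0:640]
    P=np.stack([(u-K[0,2])/K[0,0]*d,-(v-K[1,2])/K[1,1]*d,-d],-1)
    return img,d,P@T[:3,:3].T+T[:3,3]
E
python3 - <<'E'
from h import *
print({k:np.round(v,3) for k,v in read_state().items()})
for n in("scene","side"):
    c=calibration(n);print(n,{k:np.round(v,3).tolist() for k,v in c.items()})
    img,d,P=pts(n);np.savez(n,img=img,d=d,P=P);cv2.imwrite(f"pics/{n}0.png",img)
E
```

```text
{'time': np.float64(0.0), 'q': array([-1.369,  0.265,  1.605,  0.   ,  1.274, -0.037]), 'joint_vel': array([ 0.001, -0.002,  0.001,  0.   , -0.   , -0.   ]), 'joint_torque': array([ 1.0000e-03, -5.1511e+01, -3.6731e+01,  0.0000e+00,  1.3000e-02,
       -0.0000e+00]), 'tool_pos': array([ 0.159, -0.655,  0.23 ]), 'tcp_rot': array([-3.117, -0.374,  0.   ]), 'wrist_force': array([-0.577,  0.013, -0.705]), 'torque': array([-0.044,  0.02 ,  0.015]), 'grip_force': np.float64(0.0), 'width': np.float64(0.999)}
scene {'intrinsics': [[406.713, 0.0, 319.703], [0.0, 406.713, 202.628], [0.0, 0.0, 1.0]], 'world_to_cam': [[0.573, -0.819, 0.014, -0.349], [0.397, 0.293, 0.87, -0.26], [-0.717, -0.493, 0.493, -0.691], [0.0, 0.0, 0.0, 1.0]]}
side {'intrinsics': [[406.651, 0.0, 322.314], [0.0, 406.651, 202.11], [0.0, 0.0, 1.0]], 'world_to_cam': [[0.98, -0.199, 0.02, -0.584], [0.066, 0.415, 0.907, -0.063], [-0.189, -0.888, 0.42, -0.829], [0.0, 0.0, 0.0, 1.0]]}
```

View pics/scene0.png

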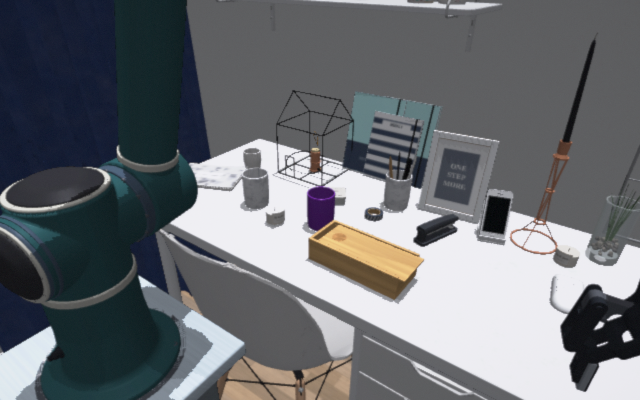

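View pics/side0.png

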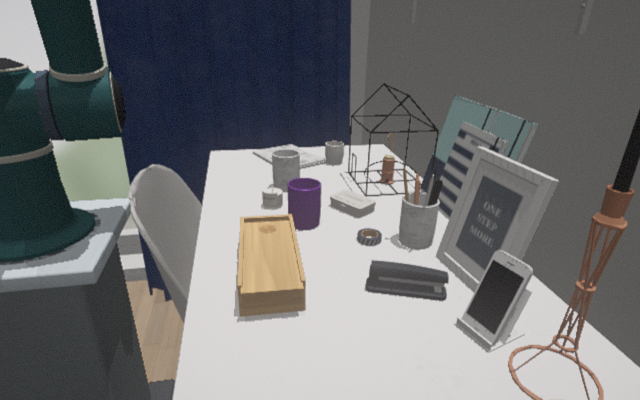

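```bash
cat > m.py <<'E'
from h import *
def load(n):
    z=np.load(n+".npz");return z["img"],z["d"],z["P"]
E
python3 - <<'E'
from m import *
for n,seeds in (("scene",dict(pot=(256,188),cand1=(252,158),tea=(275,215),purple=(320,208),full=(397,190))),("side",dict(pot=(286,170),cand1=(334,153),tea=(272,197),purple=(304,205),full=(418,220)))):
    img,d,P=load(n)
    obj=((P[...,2]>.012)&(d>0)&(P[...,2]<.2)).astype(np.uint8)
    for k,(u,v) in seeds.items():
        p=P[v,u]; near=(np.hypot(P[...,0]-p[0],P[...,1]-p[1])<.085)&(obj>0)
        N,L=cv2.connectedComponents(near.astype(np.uint8));m=L==L[v,u]
        Q=P[m]; top=np.percentile(Q[:,2],99); r=Q[Q[:,2]>top-.006]
        (c,rad)=cv2.minEnclosingCircle(r[:,:2].astype(np.float32))
        print(n,k,"seed",p.round(3),"n",m.sum(),"top",top.round(3),"rim c",np.round(c,3),"rad",round(rad,4),"ext",np.ptp(Q,axis=0).round(3))
    # box
    hsv=cv2.cvtColor(img,cv2.COLOR_BGR2HSV)
    m=cv2.inRange(hsv,(10,80,80),(28,255,255)); N,L,S,C=cv2.connectedComponentsWithStats(m)
    b=1+S[1:,4].argmax();Q=P[L==b]
    for lo,hi in((.0565,.064),(.0505,.0555),(.045,.0505)):
        q=Q[(Q[:,2]>lo)&(Q[:,2]<hi)][:,:2].astype(np.float32)
        if len(q)>5: print(n,"box",lo,len(q),cv2.minAreaRect(q),q.mean(0))
a=load("scene")[0][130:250,225:425];b=load("side")[0][130:250,240:440]
cv2.imwrite("pics/crop.png",cv2.resize(np.vstack([a,b]),None,fx=2.4,fy=2.4,interpolation=2))
E
```

```text
scene pot seed [0.506 0.137 0.067] n 917 top 0.096 rim c [0.529 0.163] rad 0.0372 ext [0.071 0.073 0.085]
scene cand1 seed [0.682 0.319 0.047] n 445 top 0.064 rim c [0.699 0.336] rad 0.0307 ext [0.13  0.082 0.053]
scene tea seed [0.468 0.04  0.036] n 297 top 0.044 rim c [0.482 0.052] rad 0.0235 ext [0.05  0.052 0.033]
scene purple seed [ 0.515 -0.065  0.071] n 1279 top 0.096 rim c [ 0.543 -0.046] rad 0.0367 ext [0.137 0.138 0.085]
scene full seed [ 0.725 -0.171  0.065] n 1097 top 0.15 rim c [ 0.755 -0.161] rad 0.041 ext [0.073 0.078 0.151]
scene box 0.0565 532 ((0.4536629915237427, -0.22274470329284668), (0.22913827002048492, 0.1004662811756134), 87.57332611083984) [ 0.44638026 -0.21332306]
scene box 0.0505 2149 ((0.4519699215888977, -0.22643736004829407), (0.23220506310462952, 0.098846435546875), 87.82606506347656) [ 0.4520491  -0.23911686]
scene box 0.045 228 ((0.45203495025634766, -0.2218998223543167), (0.22043877840042114, 0.10007541626691818), 86.72191619873047) [ 0.41554514 -0.20971495]
side pot seed [0.527 0.125 0.062] n 926 top 0.095 rim c [0.529 0.16 ] rad 0.0372 ext [0.069 
[... 205 characters left out ...]
[0.048 0.053 0.031]
side purple seed [ 0.54  -0.081  0.061] n 1697 top 0.095 rim c [ 0.545 -0.049] rad 0.0364 ext [0.119 0.146 0.084]
side full seed [ 0.741 -0.191  0.066] n 2173 top 0.15 rim c [ 0.755 -0.164] rad 0.041 ext [0.07  0.079 0.149]
side box 0.0565 548 ((0.4553714096546173, -0.22087541222572327), (0.2213674783706665, 0.09827090054750443), 87.46409606933594) [ 0.45098856 -0.22186758]
side box 0.0505 3845 ((0.45576953887939453, -0.22915294766426086), (0.23278549313545227, 0.09517516195774078), 86.88650512695312) [ 0.4542451 -0.2507063]
side box 0.045 90 ((0.45655393600463867, -0.229109525680542), (0.23117712140083313, 0.0940767452120781), 86.81881713867188) [ 0.45255232 -0.17932512]
```

View pics/crop.png

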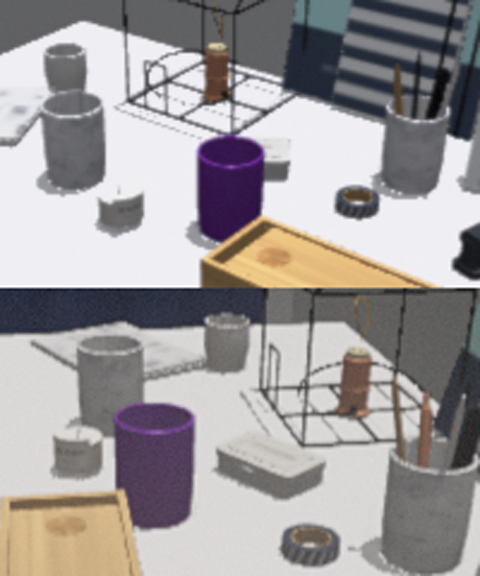

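```bash
python3 - <<'E'
from m import *
for n,(u,v) in (("scene",(339,237)),("side",(267,229))):
    img,d,P=load(n)
    g=img[v-12:v+13,u-20:u+21].astype(float)
    ratio=img[...,0].astype(float)/(img[...,2]+1)
    # darker than lid
    gray=cv2.GaussianBlur(cv2.cvtColor(img,cv2.COLOR_BGR2GRAY),(3,3),0)
    sub=gray[v-10:v+11,u-20:u+21]; th,_=cv2.threshold(np.ascontiguousarray(sub),0,255,cv2.THRESH_OTSU)
    m=np.zeros_like(gray);m[v-10:v+11,u-20:u+21]=(sub<th)
    N,L=cv2.connectedComponents(m);l=L[v,u];Q=P[(L==l)&(L>0)]
    print(n,th,len(Q),np.median(Q,0).round(4),((Q.max(0)+Q.min(0))/2).round(4),np.ptp(Q,axis=0).round(3))
# tool offsets to a point above patch
from scipy.spatial.transform import Rotation as R
s=read_state();A=R.from_rotvec(s["tcp_rot"])
print(A.as_matrix().round(3))
t=np.array([.4577,-.1465,.10]);print(A.inv().apply(t-s["tool_pos"]).round(4))
E
```

```text
return _methods._mean(a, axis=axis, dtype=dtype,
  ret = um.true_divide(
Traceback (most recent call last):
ValueError: zero-size array to reduction operation maximum which has no identity
```

```bash
cat >> h.py <<'E'
from scipy.spatial.transform import Rotation as R
def off(t):
    s=read_state();A=R.from_rotvec(s["tcp_rot"]);M=A.as_matrix()
    print("pos",s["tool_pos"].round(4),"yaw",np.degrees(np.arctan2(M[1,0],M[0,0])).round(2),"F",s["wrist_force"].round(2),"t",round(float(s["time"]),2),"w",round(float(s["width"]),3),"off",A.inv().apply(np.array(t)-s["tool_pos"]).round(4))
E
python3 - <<'E'
from m import *
for n,(u,v) in (("scene",(339,237)),("side",(267,229))):
    img,d,P=load(n); print(n,P[v-1:v+2,u-1:u+2].reshape(-1,3).mean(0).round(4))
off([.4577,-.1465,.10])
E
```

```text
scene [ 0.4571 -0.158   0.0549]
side [ 0.458  -0.1578  0.0538]
pos [ 0.1595 -0.6552  0.2301] yaw 13.68 F [-0.34  0.57  0.51] t 0.1 w 0.999 off [ 0.4101 -0.4235  0.1309]
```

Request:
step_arm(commands=[{"fingers": 1, "dx": 0.05, "dy": -0.05, "dz": 0, "roll": -10}, {"fingers": 1, "dx": 0.09, "dy": -0.09, "dz": 0, "roll": -20}, {"fingers": 1, "dx": 0.13, "dy": -0.13, "dz": 0, "roll": -30}, {"fingers": 1, "dx": 0.17, "dy": -0.17, "dz": 0, "roll": -40}, {"fingers": 1, "dx": 0.21, "dy": -0.21, "dz": 0, "roll": -50}, {"fingers": 1, "dx": 0.25, "dy": -0.25, "dz": 0, "roll": -60}, {"fingers": 1, "dx": 0.29, "dy": -0.29, "dz": 0.02, "roll": -70}, {"fingers": 1, "dx": 0.33, "dy": -0.33, "dz": 0.05, "roll": -74}])

```text
time: 1.1
tool_pos: [0.4029, -0.2571, 0.1825]
tcp_rot: [2.261, 2.177, 0.001]
wrist_force: [0.5, -0.3, -0.7]
width: 0.002
grip_force: 0.0
```

```bash
python3 -c "
from h import *
off([.458,-.153,.08])"
```

```text
pos [ 0.4029 -0.2571  0.1825] yaw 87.85 F [ 0.5  -0.28 -0.71] t 1.1 w 0.002 off [0.1063 0.0509 0.1024]
```

Request:
step_arm(commands=[{"fingers": 1, "dx": 0.05, "dy": 0.025, "dz": 0.03, "roll": 0}, {"fingers": 1, "dx": 0.106, "dy": 0.051, "dz": 0.08, "roll": 0}, {"fingers": 1, "dx": 0.106, "dy": 0.051, "dz": 0.11, "roll": 0}, {"fingers": 1, "dx": 0.106, "dy": 0.051, "dz": 0.123, "roll": 0}, {"fingers": 1, "dx": 0.106, "dy": 0.051, "dz": 0.126, "roll": 0}, {"fingers": 1, "dx": 0.106, "dy": 0.051, "dz": 0.128, "roll": 0}])

```text
time: 1.85
tool_pos: [0.4577, -0.1558, 0.0553]
tcp_rot: [2.266, 2.173, 0.001]
wrist_force: [-0.5, -0.2, -0.1]
width: -0.001
grip_force: 0.0
```

Request:
step_arm(commands=[{"fingers": 1, "dx": 0, "dy": 0, "dz": 0.002, "roll": 0}, {"fingers": 1, "dx": 0, "dy": 0, "dz": 0.002, "roll": 0}])

```text
time: 2.1
tool_pos: [0.458, -0.1558, 0.054]
tcp_rot: [2.265, 2.173, 0.001]
wrist_force: [-1.7, -1.7, 5.1]
width: 0.001
grip_force: 2.4
```

Request:
step_arm(commands=[{"fingers": 1, "dx": 0, "dy": 0, "dz": 0.001, "roll": 0}, {"fingers": 1, "dx": -0.01, "dy": 0, "dz": 0.001, "roll": 0}, {"fingers": 1, "dx": -0.025, "dy": 0, "dz": 0.001, "roll": 0}, {"fingers": 1, "dx": -0.04, "dy": 0, "dz": 0.001, "roll": 0}])

```text
time: 2.6
tool_pos: [0.4565, -0.1959, 0.0539]
tcp_rot: [2.264, 2.173, 0.002]
wrist_force: [-2.5, 2.1, 12.2]
width: -0.002
grip_force: 5.6
```

Request:
step_arm(commands=[{"fingers": 1, "dx": -0.02, "dy": 0, "dz": -0.0005, "roll": 0}, {"fingers": 1, "dx": -0.04, "dy": 0, "dz": -0.0005, "roll": 0}, {"fingers": 1, "dx": -0.06, "dy": 0, "dz": -0.0005, "roll": 0}, {"fingers": 1, "dx": -0.08, "dy": 0, "dz": -0.0005, "roll": 0}, {"fingers": 1, "dx": -0.1, "dy": 0, "dz": -0.0005, "roll": 0}, {"fingers": 1, "dx": -0.12, "dy": 0, "dz": -0.0005, "roll": 0}, {"fingers": 1, "dx": -0.135, "dy": 0, "dz": -0.0005, "roll": 0}, {"fingers": 1, "dx": -0.15, "dy": 0, "dz": -0.0005, "roll": 0}])

```text
time: 3.6
tool_pos: [0.4503, -0.3447, 0.054]
tcp_rot: [2.268, 2.173, 0.005]
wrist_force: [0.9, 7.4, 10.4]
width: -0.004
grip_force: 5.2
```

Request:
step_arm(commands=[{"fingers": 1, "dx": 0, "dy": 0, "dz": -0.03, "roll": 0}, {"fingers": 0, "dx": 0, "dy": 0, "dz": -0.08, "roll": 0}, {"fingers": 0, "dx": 0, "dy": 0, "dz": -0.14, "roll": 0}, {"fingers": 0, "dx": 0, "dy": 0, "dz": -0.14, "roll": 0}])

```text
time: 4.1
tool_pos: [0.4526, -0.3479, 0.1995]
tcp_rot: [2.257, 2.165, 0.002]
wrist_force: [-0.2, 0.5, -0.4]
width: 0.503
grip_force: 0.0
```

```bash
python3 - <<'E'
from h import *
ims=[]
for n in("scene","side"):
    img,d,P=pts(n);np.savez(n+"1",img=img,d=d,P=P);ims.append(img)
a=ims[0][190:310,290:440];b=ims[1][200:320,220:370]
cv2.imwrite("pics/open.png",cv2.resize(np.hstack([a,b]),None,fx=2.6,fy=2.6,interpolation=2))
E
```

```text
(no output)
```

View pics/open.png

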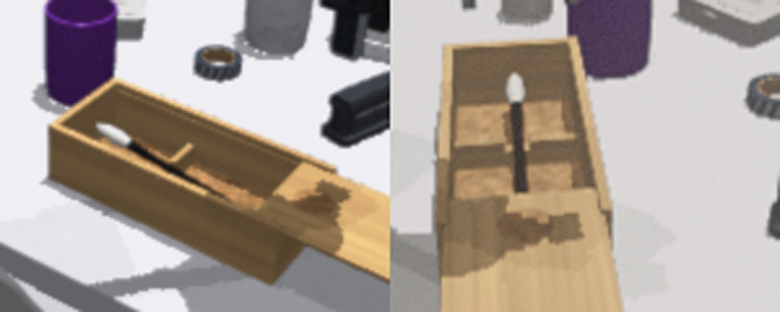

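The lid stands open with its far edge near side crop (520,190). The brush lies in the box: in the scene crop its bristles are at (113,132) and the handle runs to (220,195); in the side crop the bristles are at (515,87) and the handle runs to (520,190).

```bash
python3 - <<'E'
from h import *
for n in("scene","side"):
    z=np.load(n+"1.npz");img,d,P=z["img"],z["d"],z["P"]
    hsv=cv2.cvtColor(img,cv2.COLOR_BGR2HSV)
    reg=(abs(P[...,0]-.455)<.038)&(P[...,1]>-.335)&(P[...,1]<-.125)&(P[...,2]>.008)&(P[...,2]<.06)
    for k,m in(("white",(hsv[...,1]<70)&(hsv[...,2]>130)),("black",(hsv[...,2]<55))):
        m=(m&reg).astype(np.uint8);N,L,S,C=cv2.connectedComponentsWithStats(m)
        Q=P[L==1+S[1:,4].argmax()]
        o=Q[:,1].argsort();Q=Q[o];print(n,k,len(Q),"lo",np.median(Q[:8],0).round(4),"mid",np.median(Q,0).round(4),"hi",np.median(Q[-8:],0).round(4))
        l=cv2.fitLine(Q.astype(np.float32),cv2.DIST_HUBER,0,.01,.01).ravel();print("  line",l.round(3))
    q=P[(P[...,2]>.0565)&(P[...,2]<.062)&(abs(P[...,0]-.455)<.06)&(abs(P[...,1]+.22)<.13)]
    print("rim y hi",np.percentile(q[:,1],[90,99]).round(4),"x",np.percentile(q[:,0],[1,99]).round(4))
E
```

```text
scene white 48 lo [ 0.4567 -0.156   0.0355] mid [ 0.4565 -0.1458  0.038 ] hi [ 0.4571 -0.133   0.0394]
  line [ 0.038  0.992  0.122  0.457 -0.145  0.038]
scene black 51 lo [ 0.4547 -0.2176  0.0259] mid [ 0.4552 -0.1892  0.0292] hi [ 0.4556 -0.1644  0.0328]
  line [ 0.026  0.99   0.139  0.456 -0.189  0.03 ]
rim y hi [-0.1123 -0.1075] x [0.4012 0.5069]
side white 58 lo [ 0.4583 -0.1589  0.0352] mid [ 0.4595 -0.1498  0.0377] hi [ 0.4594 -0.1353  0.039 ]
  line [ 0.025  0.989  0.143  0.46  -0.148  0.037]Traceback (most recent call last):
  File "<stdin>", line 8, in <module>
ValueError: attempt to get argmax of an empty sequence
```

Request:
step_arm(commands=[{"fingers": 0.3, "dx": 0.05, "dy": -0.001, "dz": 0.01, "roll": 0}, {"fingers": 0.3, "dx": 0.11, "dy": -0.002, "dz": 0.03, "roll": 0}, {"fingers": 0.3, "dx": 0.16, "dy": -0.002, "dz": 0.06, "roll": 0}, {"fingers": 0.3, "dx": 0.174, "dy": -0.002, "dz": 0.1, "roll": 0}, {"fingers": 0.3, "dx": 0.174, "dy": -0.002, "dz": 0.12, "roll": 0}, {"fingers": 0.3, "dx": 0.174, "dy": -0.002, "dz": 0.12, "roll": 0}])

```text
time: 4.95
tool_pos: [0.4508, -0.1687, 0.068]
tcp_rot: [-2.26, -2.172, 0.005]
wrist_force: [-0.2, 0.1, 0.5]
width: 0.349
grip_force: 0.0
```

```bash
python3 -c "
from h import *
off([.4572,-.174,.011])
c=calibration('wrist');print({k:np.round(v,3).tolist() for k,v in c.items()})
"
```

```text
pos [ 0.4508 -0.1687  0.068 ] yaw 87.71 F [-0.16  0.07  0.5 ] t 4.95 w 0.349 off [-0.0052  0.007   0.057 ]
{'intrinsics': [[309.707, 0.0, 319.823], [0.0, 309.707, 196.363], [0.0, 0.0, 1.0]], 'world_to_cam': [[0.999, -0.04, -0.006, -0.458], [0.036, 0.953, -0.302, 0.135], [0.018, 0.302, 0.953, -0.181], [0.0, 0.0, 0.0, 1.0]]}
```

Request:
step_arm(commands=[{"fingers": 0.3, "dx": -0.005, "dy": 0.0065, "dz": 0.0, "roll": 0}, {"fingers": 0.3, "dx": -0.005, "dy": 0.0065, "dz": 0.025, "roll": 0}, {"fingers": 0.3, "dx": -0.005, "dy": 0.0065, "dz": 0.045, "roll": 0}, {"fingers": 0.3, "dx": -0.005, "dy": 0.0065, "dz": 0.055, "roll": 0}, {"fingers": 0.3, "dx": -0.005, "dy": 0.0065, "dz": 0.056, "roll": 0}])

```text
time: 5.58
tool_pos: [0.4608, -0.1761, 0.0156]
tcp_rot: [2.266, 2.175, 0.0]
wrist_force: [0.6, -0.4, 0.5]
width: 0.357
grip_force: 0.0
```

Request:
step_arm(commands=[{"fingers": 0.3, "dx": 0, "dy": -0.003, "dz": 0.002, "roll": 0}, {"fingers": 0.3, "dx": 0, "dy": -0.003, "dz": 0.003, "roll": 0}, {"fingers": 1, "dx": 0, "dy": -0.003, "dz": 0.003, "roll": 0}, {"fingers": 1, "dx": 0, "dy": -0.003, "dz": 0.003, "roll": 0}, {"fingers": 1, "dx": 0, "dy": -0.003, "dz": 0.003, "roll": 0}, {"fingers": 1, "dx": 0, "dy": -0.003, "dz": 0.003, "roll": 0}], squeeze=20)

```text
time: 6.32
tool_pos: [0.4577, -0.1756, 0.0127]
tcp_rot: [2.266, 2.176, 0.0]
wrist_force: [0.6, 0.1, 1.4]
width: 0.097
grip_force: 20.1
```

Request:
step_arm(commands=[{"fingers": 1, "dx": 0, "dy": 0, "dz": -0.01, "roll": 0}, {"fingers": 1, "dx": 0, "dy": 0, "dz": -0.025, "roll": 0}, {"fingers": 1, "dx": 0, "dy": 0, "dz": -0.045, "roll": 0}, {"fingers": 1, "dx": 0, "dy": 0, "dz": -0.065, "roll": 0}, {"fingers": 1, "dx": 0, "dy": 0, "dz": -0.065, "roll": 0}])

```text
time: 6.95
tool_pos: [0.4595, -0.1764, 0.0803]
tcp_rot: [2.262, 2.172, 0.003]
wrist_force: [0.4, -0.1, -0.4]
width: 0.093
grip_force: 20.1
```

```bash
python3 - <<'E'
from h import *
off([0,0,0])
ims=[]
for n in("scene","side"):
    img,d,P=pts(n);np.savez(n+"2",img=img,d=d,P=P);ims.append(img)
a=ims[0][150:310,290:440];b=ims[1][160:320,220:370]
cv2.imwrite("pics/lift.png",cv2.resize(np.hstack([a,b]),None,fx=2.6,fy=2.6,interpolation=2))
E
```

```text
pos [ 0.4595 -0.1764  0.0803] yaw 87.68 F [ 0.38 -0.06 -0.43] t 6.95 w 0.093 off [ 0.1578 -0.4667  0.0775]
```

View pics/lift.png

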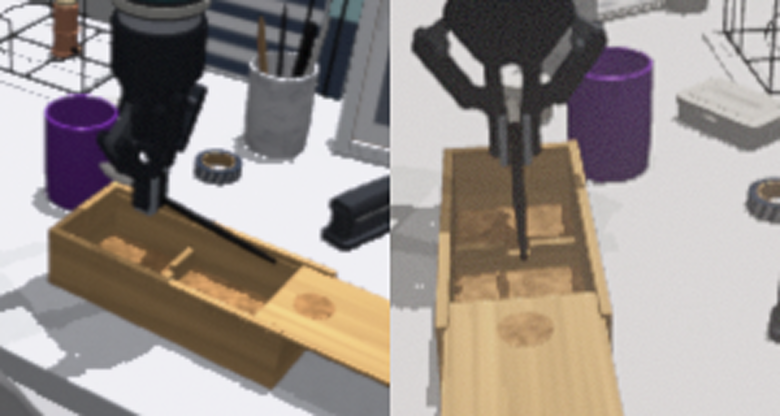

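```bash
cat > tri.py <<'E'
from h import *
def ray(n,uv):
    c=calibration(n);K=np.array(c["intrinsics"]);T=np.linalg.inv(np.array(c["world_to_cam"]))
    r=np.array([(uv[0]-K[0,2])/K[0,0],-(uv[1]-K[1,2])/K[1,1],-1]);r=T[:3,:3]@r
    return T[:3,3],r/np.linalg.norm(r)
def tri(a,b):
    (p,r),(q,s)=ray("scene",a),ray("side",b)
    t=np.linalg.lstsq(np.stack([r,-s],1),q-p,rcond=None)[0]
    A,B=p+t[0]*r,q+t[1]*s
    return (A+B)/2,np.linalg.norm(A-B)
E
python3 -c "
from tri import *
print(tri((394.6,250),(271,259)))
print(tri((351,226),(271,222)))"
```

```text
(array([ 0.45489784, -0.29411344,  0.07706937]), np.float64(0.002939303739452465))
(array([ 0.46546846, -0.18308711,  0.08495411]), np.float64(0.0076368323864334725))
```

```bash
python3 - <<'E'
from h import *
for n in("scene","side"):
    z=np.load(n+"2.npz");img,d,P=z["img"],z["d"],z["P"]
    m=(abs(P[...,2]-.054)<.003)&(abs(P[...,0]-.452)<.02)&(P[...,1]<-.27)&(P[...,1]>-.4)&(img.max(-1)>100)
    q=P[m];print(n,"lid edge y",np.percentile(q[:,1],[90,98,100]).round(4),np.median(q[:,2]).round(4))
    b=(img.max(-1)<60)&(abs(P[...,0]-.457)<.02)&(P[...,1]<-.2)&(P[...,1]>-.32)&(P[...,2]>.05)&(P[...,2]<.12)
    q=P[b];q=q[q[:,1].argsort()];print(len(q),q[:3].round(4).tolist(),np.polyfit(q[:,1],q[:,2],1).round(3),np.polyfit(q[:,1],q[:,0],1).round(3))
E
```

```text
scene lid edge y [-0.3118 -0.3033 -0.3009] 0.0547
111 [[0.452, -0.2957, 0.0812], [0.4552, -0.2922, 0.0779], [0.455, -0.2921, 0.0805]] [0.154 0.125] [0.02  0.459]
side lid edge y [-0.3156 -0.3063 -0.3027] 0.0541
70 [[0.4542, -0.2973, 0.0793], [0.4537, -0.2857, 0.0811], [0.4541, -0.281, 0.0818]] [0.155 0.125] [0.049 0.468]
```

Request:
step_arm(commands=[{"fingers": 1, "dx": 0.001, "dy": 0, "dz": 0.02, "roll": 0}, {"fingers": 1, "dx": 0.001, "dy": 0, "dz": 0.044, "roll": 0}, {"fingers": 1, "dx": 0.001, "dy": 0, "dz": 0.045, "roll": 0}, {"fingers": 1, "dx": -0.01, "dy": 0, "dz": 0.045, "roll": 0}, {"fingers": 1, "dx": -0.02, "dy": 0, "dz": 0.045, "roll": 0}, {"fingers": 1, "dx": -0.02, "dy": 0, "dz": 0.045, "roll": 0}])

```text
time: 7.8
tool_pos: [0.4575, -0.1969, 0.0335]
tcp_rot: [2.266, 2.173, 0.001]
wrist_force: [-0.7, -0.0, 0.0]
width: 0.094
grip_force: 20.1
```

Request:
step_arm(commands=[{"fingers": 1, "dx": 0.001, "dy": 0, "dz": -0.014, "roll": 0}, {"fingers": 1, "dx": -0.001, "dy": 0, "dz": -0.024, "roll": 0}, {"fingers": 1, "dx": -0.003, "dy": 0, "dz": -0.034, "roll": 0}, {"fingers": 1, "dx": -0.006, "dy": 0, "dz": -0.043, "roll": 0}, {"fingers": 1, "dx": -0.01, "dy": 0, "dz": -0.0515, "roll": 0}, {"fingers": 1, "dx": -0.015, "dy": 0, "dz": -0.06, "roll": 0}, {"fingers": 1, "dx": -0.0205, "dy": 0, "dz": -0.0675, "roll": 0}])

```text
time: 8.68
tool_pos: [0.4557, -0.2161, 0.1005]
tcp_rot: [-2.266, -2.176, -0.0]
wrist_force: [-0.5, 1.7, -2.9]
width: 0.094
grip_force: 21.2
```

```bash
cat > slope.py <<'E'
from h import *
import sys
off([0,0,0]);g=read_state()["tool_pos"]
ims=[]
for n in("scene","side"):
    img,d,P=pts(n);ims.append(img);np.savez("last_"+n,img=img,d=d,P=P)
    b=(img.max(-1)<60)&(abs(P[...,0]-g[0])<.02)&(P[...,1]<g[1]-.013)&(P[...,1]>g[1]-.13)&(P[...,2]>.056)&(P[...,2]<g[2]+.014)
    N,L,S,C=cv2.connectedComponentsWithStats(b.astype(np.uint8))
    if N<2: print(n,"none");continue
    q=P[L==1+S[1:,4].argmax()];l=cv2.fitLine(q[:,1:].astype(np.float32),cv2.DIST_HUBER,0,.01,.01).ravel()
    print(n,len(q),"deg",np.degrees(np.arctan2(l[1],l[0])).round(1),"through",l[2:].round(4))
E
python3 slope.py
```

```text
pos [ 0.4557 -0.2161  0.1005] yaw 87.68 F [-0.48  1.73 -2.88] t 8.68 w 0.094 off [ 0.1974 -0.4641  0.1006]
scene 106 deg 38.3 through [-0.2516  0.087 ]
side 102 deg 38.2 through [-0.2502  0.0919]
```

Request:
step_arm(commands=[{"fingers": 1, "dx": -0.0075, "dy": 0, "dz": -0.0077, "roll": 0}, {"fingers": 1, "dx": -0.014, "dy": 0, "dz": -0.0143, "roll": 0}, {"fingers": 1, "dx": -0.0214, "dy": 0, "dz": -0.0202, "roll": 0}, {"fingers": 1, "dx": -0.029, "dy": 0, "dz": -0.0257, "roll": 0}, {"fingers": 1, "dx": -0.0355, "dy": 0, "dz": -0.0295, "roll": 0}, {"fingers": 1, "dx": -0.042, "dy": 0, "dz": -0.033, "roll": 0}, {"fingers": 1, "dx": -0.0475, "dy": 0, "dz": -0.0352, "roll": 0}, {"fingers": 1, "dx": -0.0475, "dy": 0, "dz": -0.0352, "roll": 0}])

```text
time: 9.78
tool_pos: [0.454, -0.2639, 0.1355]
tcp_rot: [2.266, 2.175, 0.0]
wrist_force: [0.7, 1.9, -0.2]
width: 0.092
grip_force: 19.5
```

```bash
python3 slope.py; python3 - <<'E'
from h import *
a=np.load("last_scene.npz")["img"][130:310,270:440];b=np.load("last_side.npz")["img"][130:310,210:360]
cv2.imwrite("pics/piv.png",cv2.resize(np.hstack([a,b]),None,fx=2.4,fy=2.4,interpolation=2))
E
```

```text
pos [ 0.454  -0.2639  0.1355] yaw 87.65 F [ 0.75  1.93 -0.18] t 9.78 w 0.092 off [ 0.2451 -0.4645  0.1352]
scene 68 deg 69.4 through [-0.2893  0.0725]
side 84 deg 68.0 through [-0.2862  0.0889]
```

View pics/piv.png

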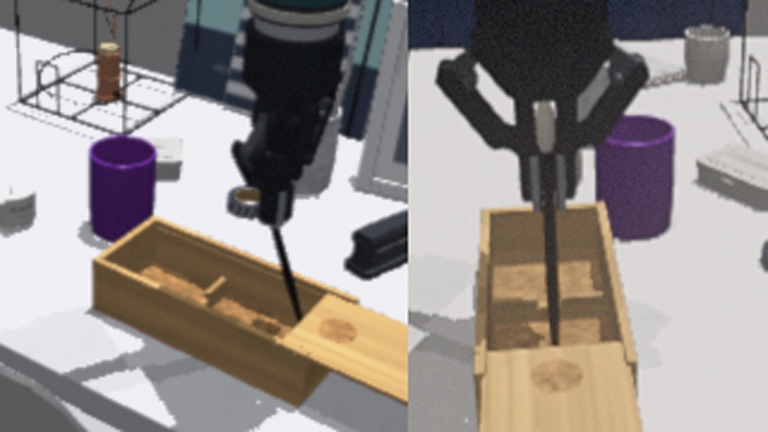

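Request:
step_arm(commands=[{"fingers": 1, "dx": 0.015, "dy": 0, "dz": 0.0, "roll": 0}, {"fingers": 1, "dx": 0.032, "dy": 0, "dz": 0.0, "roll": 0}, {"fingers": 1, "dx": 0.035, "dy": 0, "dz": -0.02, "roll": 0}, {"fingers": 1, "dx": 0.035, "dy": 0, "dz": -0.05, "roll": 0}, {"fingers": 1, "dx": 0.04, "dy": 0, "dz": -0.08, "roll": 0}, {"fingers": 1, "dx": 0.05, "dy": 0, "dz": -0.105, "roll": 0}, {"fingers": 1, "dx": 0.075, "dy": 0.01, "dz": -0.11, "roll": 2}, {"fingers": 1, "dx": 0.105, "dy": 0.016, "dz": -0.11, "roll": 4}])

```text
time: 10.88
tool_pos: [0.4749, -0.1578, 0.2465]
tcp_rot: [2.34, 2.093, 0.002]
wrist_force: [-0.3, 0.4, 0.2]
width: 0.095
grip_force: 19.5
```

```bash
python3 -c "
from h import *
off([.5394,.1859,.24])"
```

```text
pos [ 0.4749 -0.1578  0.2465] yaw 83.62 F [-0.32  0.35  0.18] t 10.88 w 0.095 off [0.3488 0.0259 0.0063]
```

Request:
step_arm(commands=[{"fingers": 1, "dx": 0.045, "dy": 0.003, "dz": 0, "roll": 2}, {"fingers": 1, "dx": 0.095, "dy": 0.007, "dz": 0, "roll": 5}, {"fingers": 1, "dx": 0.145, "dy": 0.011, "dz": 0, "roll": 7}, {"fingers": 1, "dx": 0.195, "dy": 0.015, "dz": 0, "roll": 10}, {"fingers": 1, "dx": 0.245, "dy": 0.019, "dz": 0, "roll": 12}, {"fingers": 1, "dx": 0.295, "dy": 0.022, "dz": 0, "roll": 15}, {"fingers": 1, "dx": 0.33, "dy": 0.024, "dz": 0, "roll": 16.5}, {"fingers": 1, "dx": 0.349, "dy": 0.026, "dz": 0, "roll": 16.5}])

```text
time: 11.88
tool_pos: [0.5376, 0.1874, 0.2452]
tcp_rot: [2.614, 1.742, 0.0]
wrist_force: [0.3, -0.3, -0.3]
width: 0.095
grip_force: 19.5
```

Request:
step_arm(commands=[{"fingers": 1, "dx": 0, "dy": 0, "dz": 0.003, "roll": 0}, {"fingers": 1, "dx": 0, "dy": 0, "dz": 0.003, "roll": 0}])

```text
time: 12.12
tool_pos: [0.5377, 0.1839, 0.2416]
tcp_rot: [2.617, 1.738, -0.002]
wrist_force: [0.4, -0.6, 1.0]
width: 0.094
grip_force: 19.5
```

```bash
cat > pot.py <<'E'
from h import *
s=read_state();g=s["tool_pos"];off([.5394,.1859,.1076])
M=R.from_rotvec(s["tcp_rot"]).as_matrix();u=M[:2,0];w=M[:2,1]
for n in("scene","side"):
    img,d,P=pts(n);np.savez("last_"+n,img=img,d=d,P=P)
    D=P[...,:2]-g[:2];a=D@u;l=D@w
    b=(img.max(-1)<60)&(abs(l)<.02)&(a<0)&(a>-.08)&(P[...,2]<g[2]-.003)&(P[...,2]>.06)
    N,L,S,C=cv2.connectedComponentsWithStats(b.astype(np.uint8))
    if N<2: print(n,"none");continue
    k=L==1+S[1:,4].argmax();q=np.stack([a[k],l[k],P[k][:,2]],1)
    f=cv2.fitLine(q.astype(np.float32),cv2.DIST_HUBER,0,.01,.01).ravel()
    lo=q[q[:,2].argsort()[:6]].mean(0)
    print(n,len(q),"deg",np.degrees(np.arctan2(abs(f[2]),abs(f[0]))).round(1),"low end u,w,z rel",lo.round(4),"dir",f[:3].round(3))
    # pot rim
    m=(np.hypot(P[...,0]-.529,P[...,1]-.1615)<.05)&(P[...,2]>.088)&(P[...,2]<.1)&(img.max(-1)>60)
    c,r=cv2.minEnclosingCircle(P[m][:,:2].astype(np.float32));print("  pot rim",np.round(c,4),round(r,4))
E
python3 pot.py
python3 - <<'E'
from h import *
a=np.load("last_scene.npz")["img"][90:260,190:360];b=np.load("last_side.npz")["img"][90:260,210:360]
cv2.imwrite("pics/pre.png",cv2.resize(np.hstack([a,b]),None,fx=2.4,fy=2.4,interpolation=2))
E
```

```text
pos [0.5377 0.1839 0.2416] yaw 67.18 F [ 0.35 -0.55  1.01] t 12.12 w 0.094 off [0.0027 0.0008 0.134 ]
scene 67 deg 66.0 low end u,w,z rel [-0.0238 -0.0009  0.1892] dir [0.406 0.005 0.914]
  pot rim [0.5289 0.1639] 0.038
side 121 deg 66.4 low end u,w,z rel [-0.042   0.0013  0.1492] dir [0.401 0.005 0.916]
  pot rim [0.5288 0.1601] 0.0372
```

View pics/pre.png

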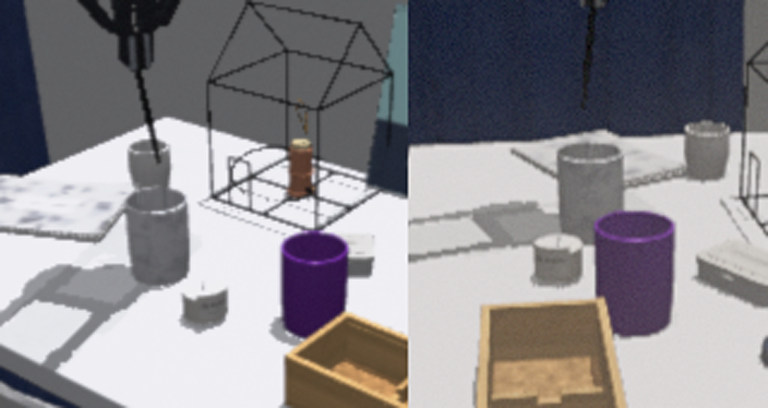

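Request:
step_arm(commands=[{"fingers": 1, "dx": 0.006, "dy": 0.0005, "dz": 0.0, "roll": 0}, {"fingers": 1, "dx": 0.006, "dy": 0.0005, "dz": 0.015, "roll": 0}, {"fingers": 1, "dx": 0.006, "dy": 0.0005, "dz": 0.03, "roll": 0}, {"fingers": 1, "dx": 0.006, "dy": 0.0005, "dz": 0.045, "roll": 0}, {"fingers": 1, "dx": 0.006, "dy": 0.0005, "dz": 0.055, "roll": 0}, {"fingers": 1, "dx": 0.006, "dy": 0.0005, "dz": 0.065, "roll": 0}, {"fingers": 1, "dx": 0.006, "dy": 0.0005, "dz": 0.075, "roll": 0}, {"fingers": 1, "dx": 0.006, "dy": 0.0005, "dz": 0.075, "roll": 0}])

```text
time: 13.22
tool_pos: [0.5405, 0.19, 0.1661]
tcp_rot: [-2.616, -1.738, 0.003]
wrist_force: [0.9, 1.0, 0.4]
width: 0.094
grip_force: 19.5
```

```bash
python3 -c "
from h import *
off([.5405,.1893,.107])"; python3 pot.py
```

```text
pos [0.5405 0.19   0.1661] yaw 67.18 F [0.94 0.95 0.38] t 13.22 w 0.094 off [-0.0006  0.0004  0.0591]
pos [0.5405 0.19   0.1661] yaw 67.18 F [0.94 0.95 0.38] t 13.22 w 0.094 off [-0.0041  0.0007  0.0585]
scene 70 deg 67.2 low end u,w,z rel [-0.0321 -0.0006  0.0921] dir [ 0.387 -0.005  0.922]
  pot rim [0.5273 0.1631] 0.0385
side 82 deg 65.9 low end u,w,z rel [-0.0336  0.0017  0.0952] dir [0.408 0.019 0.913]
  pot rim [0.5306 0.1618] 0.0379
```

Request:
step_arm(commands=[{"fingers": 1, "dx": -0.001, "dy": 0, "dz": 0.01, "roll": 0}, {"fingers": 1, "dx": -0.001, "dy": 0, "dz": 0.02, "roll": 0}, {"fingers": 1, "dx": -0.001, "dy": 0, "dz": 0.03, "roll": 0}, {"fingers": 1, "dx": -0.001, "dy": 0, "dz": 0.04, "roll": 0}, {"fingers": 1, "dx": -0.001, "dy": 0, "dz": 0.048, "roll": 0}, {"fingers": 1, "dx": -0.001, "dy": 0, "dz": 0.053, "roll": 0}, {"fingers": 1, "dx": -0.001, "dy": 0, "dz": 0.056, "roll": 0}, {"fingers": 1, "dx": -0.001, "dy": 0, "dz": 0.056, "roll": 0}])

```text
time: 14.32
tool_pos: [0.5407, 0.1893, 0.1111]
tcp_rot: [-2.617, -1.738, 0.0]
wrist_force: [0.0, -0.9, 0.5]
width: 0.095
grip_force: 19.5
```

Request:
step_arm(commands=[{"fingers": 1, "dx": 0, "dy": 0, "dz": 0.002, "roll": 0}, {"fingers": 1, "dx": 0, "dy": 0, "dz": 0.004, "roll": 0}, {"fingers": 1, "dx": 0, "dy": 0, "dz": 0.005, "roll": 0}, {"fingers": 1, "dx": 0, "dy": 0, "dz": 0.005, "roll": 0}])

```text
time: 14.82
tool_pos: [0.5407, 0.1892, 0.1061]
tcp_rot: [-2.617, -1.738, 0.0]
wrist_force: [0.3, 0.2, -0.5]
width: 0.095
grip_force: 19.5
```

Request:
step_arm(commands=[{"fingers": 1, "dx": 0, "dy": 0, "dz": 0.001, "roll": 0}, {"fingers": 1, "dx": 0, "dy": 0, "dz": 0.002, "roll": 0}, {"fingers": 1, "dx": 0, "dy": 0, "dz": 0.002, "roll": 0}])

```text
time: 15.2
tool_pos: [0.5407, 0.1892, 0.1041]
tcp_rot: [-2.617, -1.738, 0.0]
wrist_force: [-0.2, -0.7, -0.4]
width: 0.093
grip_force: 19.5
```

Request:
step_arm(commands=[{"fingers": 1, "dx": 0, "dy": 0, "dz": 0.001, "roll": 0}, {"fingers": 1, "dx": 0, "dy": 0, "dz": 0.002, "roll": 0}, {"fingers": 1, "dx": 0, "dy": 0, "dz": 0.002, "roll": 0}])

```text
time: 15.58
tool_pos: [0.5412, 0.1895, 0.103]
tcp_rot: [2.617, 1.738, 0.002]
wrist_force: [-1.8, 1.0, 4.0]
width: 0.094
grip_force: 19.9
```

```bash
python3 pot.py
```

```text
pos [0.5412 0.1895 0.103 ] yaw 67.18 F [-1.83  1.    4.02] t 15.57 w 0.094 off [-0.004  -0.0003 -0.0046]
scene 22 deg 63.6 low end u,w,z rel [-0.013  -0.0004  0.0789] dir [ 0.445 -0.017  0.895]
  pot rim [0.528  0.1642] 0.0376
side 14 deg 59.6 low end u,w,z rel [-0.011   0.0013  0.086 ] dir [ 0.506 -0.03   0.862]
  pot rim [0.531  0.1609] 0.0371
```

Request:
step_arm(commands=[{"fingers": 1, "dx": 0, "dy": 0, "dz": -0.001, "roll": 0}, {"fingers": 0.75, "dx": 0, "dy": 0, "dz": -0.001, "roll": 0}, {"fingers": 0.6, "dx": 0, "dy": 0, "dz": -0.001, "roll": 0}, {"fingers": 0.3, "dx": 0, "dy": 0, "dz": -0.001, "roll": 0}, {"fingers": 0, "dx": 0, "dy": 0, "dz": -0.001, "roll": 0}, {"fingers": 0, "dx": 0, "dy": 0, "dz": -0.001, "roll": 0}])

```text
time: 16.42
tool_pos: [0.5407, 0.1893, 0.1031]
tcp_rot: [-2.617, -1.738, 0.0]
wrist_force: [-0.5, -0.5, 0.3]
width: 0.501
grip_force: 0.0
```

Request:
step_arm(commands=[{"fingers": 0, "dx": 0, "dy": 0, "dz": -0.01, "roll": 0}, {"fingers": 0, "dx": 0, "dy": 0, "dz": -0.03, "roll": 0}, {"fingers": 0, "dx": 0, "dy": 0, "dz": -0.06, "roll": 0}, {"fingers": 0, "dx": 0, "dy": 0, "dz": -0.1, "roll": 0}, {"fingers": 0, "dx": 0, "dy": 0, "dz": -0.15, "roll": 0}, {"fingers": 0, "dx": 0, "dy": 0, "dz": -0.18, "roll": 0}, {"fingers": 0, "dx": 0, "dy": 0, "dz": -0.18, "roll": 0}])

```text
time: 17.3
tool_pos: [0.543, 0.19, 0.289]
tcp_rot: [2.615, 1.737, 0.014]
wrist_force: [-0.3, 0.1, -0.2]
width: 0.503
grip_force: 0.0
```

```bash
python3 - <<'E'
from h import *
u=np.array([.388,.922]);w=np.array([.922,-.388]);c=np.array([.529,.162]);off([0,0,0])
ims=[]
for n in("scene","side"):
    img,d,P=pts(n);ims.append(img)
    D=P[...,:2]-c;a=D@u;l=D@w;r=np.hypot(a,l)
    k=(P[...,2]>.102)&(P[...,2]<.18)&(r<.11)
    q=np.stack([a[k],l[k],P[k][:,2]],1)
    if len(q)>5:
        q=q[q[:,2].argsort()];f=cv2.fitLine(q.astype(np.float32),cv2.DIST_HUBER,0,.01,.01).ravel()
        print(n,len(q),"low",q[:4].mean(0).round(4),"top",q[-4:].mean(0).round(4),"dir",f[:3].round(3))
    m=(r<.05)&(P[...,2]>.088)&(P[...,2]<.099);cc,rr=cv2.minEnclosingCircle(P[m][:,:2].astype(np.float32));print("rim",np.round(cc,4),round(rr,4))
a=ims[0][90:330,190:440];b=ims[1][90:330,200:360]
cv2.imwrite("pics/end.png",cv2.resize(np.hstack([a,b]),None,fx=1.9,fy=1.9,interpolation=2))
E
```

```text
pos [0.543 0.19  0.289] yaw 67.19 F [-0.27  0.08 -0.18] t 17.3 w 0.503 off [-0.3874 -0.4289  0.2836]
scene 96 low [0.0298 0.0007 0.1031] top [0.0581 0.0002 0.1661] dir [ 0.383 -0.017  0.923]
rim [0.528  0.1645] 0.0379
side 102 low [0.0281 0.0036 0.1036] top [0.0561 0.0021 0.1642] dir [ 0.395 -0.012  0.919]
rim [0.5335 0.1602] 0.0373
```

View pics/end.png

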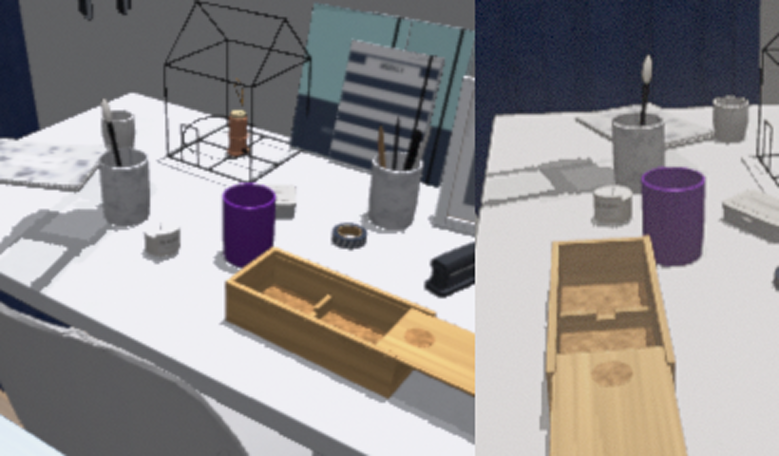

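The brush stands bristles up in the marbled pot, at scene crop (113,140) and side crop (645,85). It leans straight away from the candle, the lid is open, and the pot and candle have not moved.

```bash
python3 -c "
from workcell import finish_job
print(finish_job())"
```

```text
the job is handed in; nothing more can be done
None
```

The job is handed in: the lid is fully open, the brush stands bristles up on the pot floor leaning on the rim directly opposite the candle, nothing else was disturbed as far as the final camera views show, and it took about 17 s.

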